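Refit the swivel spout of a studio's filter tap

ROBOT

A 6-joint arm with a two-finger parallel gripper is mounted at the origin on the work surface. World frame = base frame: x ahead of the robot, y to its left, z up, the work surface at z = 0. Lengths are in m, angles in rad, forces in N, time in s.
With the tool pointing down it reaches from about 0.3 to 0.775 m from the base axis. Payload 14.6 kg.
Tool frame: the origin (TCP) lies at the centre of the arm's flange, where the gripper is bolted on; the fingertips stand 199 mm ahead of it and the grasp point (between the pads) lies 180 mm ahead of it; z points along the fingers, y is the line along which they close (so a half turn about z gives the same grasp; the last joint's range is limited). The gripper opens to 94 mm and grips with 3 to 60 N. Pads are 16 mm wide; open, the fingers measure 119 mm over their backs; the gripper's body (75 mm by 177 mm) begins 78 mm behind the grasp point.
Start: joints at [-1.248, 0.3, 1.521, -0, 1.321, -0.067], TCP at [0.209, -0.509, 0.405] pointing down, gripper open.
Joint ranges: [-3.03, 3.03], [-0.79, 2.21], [0.23, 2.52], [-1.04, 4.18], [0, 3.07], [-2.55, 2.55]. Speed limits (rad/s): [2.22, 2.22, 2.57, 3.14, 3.14, 3.14].

INTERFACE

Orientations are given as [roll, pitch, yaw] about the fixed x, y, z axes, in that order (R = Rz(yaw) Ry(pitch) Rx(roll)).
In Python, from station import ctrl gives the robot as it stands. The module is installed in compiled form; this text tells all that it offers.
- The arm moves only by the tool servo_tool, never from a script. Its argument "motion" is a list of rows, each a list of 5 numbers: the closure, from 0 (fully open) to 1 (shut), then the shift along the world's x, y, z in cm, then the turn about the world's z in degrees. A call has 1 to 20 rows; each row is the pose to reach, as a shift and turn from the pose commanded when the call began; what a row does not reach only later rows make up. A row lasts 1/8 s, in which the tool goes at most 62.5 mm and 10.7 degrees, less where a joint would pass 70% of its speed; a pose out of reach is approached as far as the arm can. A call with a gripper value outside its range is refused whole. The fingers move at their own pace and stop on an object; "squeeze" is the grip in N (left out, the last holds). Time passes only in rows, so rows that repeat a pose let the fingers close. It gives the time, the measured TCP pose, the force, the opening and the grip force at its end, in the units of the state.
- ctrl.get_obs(): the state, without advancing time (a new reading comes with each control period).
- ctrl.camera(name): name is "scene" or "top" or "wrist"; returns a dict with "image" (384x512x3 uint8, red, green, blue), "fx", "fy", "cx", "cy" (pixels), "camera_from_world" (4x4, takes a point from world to camera coordinates); the wrist camera has in their place "hand_eye" (4x4, takes a point from camera to tool coordinates, whose origin is the TCP and whose axes are the flange's). Camera axes: x right, y up, looking along -z (the intrinsics and any distortion apply to the point x, -y, -z); pixel columns grow to the right and rows downward; lengths in m; the calibration is good to about 2 mm. A picture is of the moment at which its call begins: read the wrist's pose just before it. There is no depth.
- ctrl.hand_in(): hands the job in; it is judged then, once.
The state is a dict: "time_s": time; "qpos": joint angles; "joint_vel": joint speeds; "tau": joint torques, N m; "ee_pos": TCP position; "eef_rot": TCP orientation; "force": force on the tool from outside, world axes, zero at the start; "moment": the same for the moment, N m; "grip_width": finger opening in m; "grip_force": force on a finger pad.
Only numpy, scipy, OpenCV 4.12 (cv2) and the standard library are available. Lean on these libraries where they do the work, as an engineer would, in place of code of your own. Each camera call takes 0.05 s, during which the arm holds its last target. There are 200 camera calls.

TASK

Take the bent steel spout out of the drying rack and push its stem straight down into the push-fit mouth of the tap on the water tank, through the stiff seal until it bottoms, pressing firmly but never ramming it. Leave it standing upright there with its nozzle over the middle of the rinse pot, let go, and leave the pot and the other things on the bench where they are.

Things in the scene. Friction and masses are not known exactly. Their poses are not given: they have to be found in the camera images.
- spout: Rigid bent tube of steel, 12 mm in diameter, about 0.1 kg: straight stem, bend, level arm, short drop with a 16 mm aerator. Origin at the centre of the stem's lower end; z up the stem, x along the arm. Lowest 6 mm taper to 9 mm; arm's axis at z = 107 mm, drop's axis at x = 120 mm. It starts loose in the rack's hole, leaning a little, its arm pointing roughly to the robot (-x).
- spout_grip (a point): Point on the stem's axis 98 mm above its lower end, at the bend: a good place to grip from above, the fingers to the left and right of the level arm (12 mm wide there).
- nozzle (a point): Centre of the nozzle's outlet, at the foot of the drop: 120 mm along x and 70 mm along z from the spout's origin.
- tank: White water filter tank, 170 x 220 x 80 mm high, fixed to the bench; two grey screw caps (102 mm high at most) on its rear half, a steel pillar tap, 33 mm across, with a small lever on its +y side, on its front half. Origin at the centre of its underside; z up, its front (the tap's side) faces its -x. Over 30 N from the stem on the tap's seat, rim or bore damages it.
- mouth (a point): Centre of the tap's upward push-fit mouth (black ring), 55 mm in front of the tank's centre, 130 mm up. Bore vertical, 13 mm wide. The stem meets collet fingers 6 mm down (1 to 4 N; they grip if pulled) and a tight O-ring 15 mm down: from 10 mm down the drag climbs to 5 to 16 N (it varies) and stays; it is not the bottom, and it holds the stem back from where the arm was sent.
- valve (a joint): The tap's stop valve, hidden in the bore: a sprung brass pin (under 2 N) standing 3 mm proud of the seat. 0 m = shut, 0.003 m = pressed flush with the seat by the stem's end, fully open. The seat is a rigid stop whose depth differs from tap to tap, 23 to 33 mm below the mouth, and is not measured: bottomed, the stem stops while the force climbs steeply above the seal's drag.
- rack: Beech drying block, 160 x 200 x 45 mm high, fixed to the bench, with four upright brushes (up to 225 mm above the bench) in the part behind and to the +y side of the spout. Origin at the centre of its underside, z up.
- rack_hole (a point): Centre of the upper edge of the hole in which the spout stands, 13.5 mm in diameter and 32 mm deep, vertical; 55 mm in front (-x) and 45 mm to the -y side of the block's centre.
- pot: Open steel rinse pot, 100 mm across and 85 mm high, standing loose on the bench in front of the tank. Origin at the centre of its underside.
- pot_rim (a point): Centre of the pot's mouth, 85 mm above the bench, 113 to 133 mm from the tap's axis in plan: with the arm pointing straight at it, the nozzle hangs within 13 mm of its middle, 82 to 92 mm above the rim.
- paint_bottle: Small white paint bottle with a black cap, 42 mm across, 100 mm high, loose on the bench. Leave it alone. Origin at the centre of its underside.
- jar: Glass jar with a black lid, 66 mm across, 75 mm high, loose on the bench. Leave it alone. Origin at the centre of its underside.
- tin: Metal tin, 70 mm across, 85 mm high, loose on the bench. Leave it alone. Origin at the centre of its underside.
Not all that is in view belongs to the job. Several things have the shape of the spout; the one meant has the colours described above.

How it is judged:
On the way, in this order (a step that is already met when the one before it is completed fails the run):
1. the spout is lifted out of the rack (height (world z) of spout above 0.06 m), for 0.1 s.
2. the stem is through the seal and down on the seat, the valve fully pressed open (value of joint valve above 0.0022 m and horizontal distance between spout and mouth below 0.004 m), for 0.1 s.
At the end, for the whole second after the job is handed in: the spout's stem is bottomed in the tap (valve pressed open past 2.2 of its 3 mm, stem within 4 mm of the tap's axis), upright within 0.1 rad and at rest, the nozzle within 30 mm of the middle of the pot in plan, the pot upright (all of step 2 and angle between each of spout, pot's own z axis and vertical below 0.1 rad and horizontal distance between nozzle and pot_rim below 0.03 m and linear speed of spout below 0.01 m/s); the robot touches nothing.
It fails at once if the tap is rammed: over 30 N between the spout and the tap's seat, rim or bore (contact force between spout and tank above 30 N).
It fails at once if the rinse pot is shifted by more than 20 mm or tipped (distance of pot from where it was at the start of the episode above 0.02 m or angle between pot's own z axis and vertical above 0.35 rad).
It fails at once if a bystander is shifted by more than 20 mm (distance of any of paint_bottle, jar, tin from where it was at the start of the episode above 0.02 m).
It also fails if it takes over 59 s, if anything falls off the work surface, if the arm or the gripper's body presses on something with over 40 N, if the wrist force passes 120 N, or if a joint passes its speed limit or range.

## Working session

There is one attempt and no reset: what is moved stays moved. The work goes in short steps, Python scripts to look and compute and a tool call to move; the robot and the scene stay as the last step left them, time stands still between calls to the robot, and variables do not carry over. Pictures are saved under pics/ and viewed, at most 10 in all, crops included, and the job is handed in when it is done.

Besides the shell and the picture viewer there is one more tool, called after "Emit:" as name(argument=value, ...), one argument or row to a line, values as JSON. servo_tool: Moves the arm, as the interface text tells. Its arguments: {"type":"object","properties":{"motion":{"type":"array","items":{"type":"array","items":{"type":"number"}}},"squeeze":{"type":"number"}},"required":["motion"]}

```bash
mkdir -p pics
cat > h.py <<'E'
import numpy as np, cv2
from scipy.spatial.transform import Rotation as R
from station import ctrl
def snap(name,fn=None):
    o=ctrl.get_obs(); c=ctrl.camera(name)
    K=(c["fx"],c["fy"],c["cx"],c["cy"])
    if name=="wrist":
        T=np.eye(4); T[:3,:3]=R.from_euler('xyz',o["eef_rot"]).as_matrix(); T[:3,3]=o["ee_pos"]
        W=T@np.array(c["hand_eye"])
    else: W=np.linalg.inv(np.array(c["camera_from_world"]))
    if fn: cv2.imwrite("pics/"+fn,cv2.cvtColor(c["image"],cv2.COLOR_RGB2BGR))
    return c["image"],K,W
def ray(K,W,u,v):
    d=W[:3,:3]@np.array([(u-K[2])/K[0],-(v-K[3])/K[1],-1]); return W[:3,3],d/np.linalg.norm(d)
def onz(K,W,u,v,z):
    o,d=ray(K,W,u,v); return o+d*(z-o[2])/d[2]
def proj(K,W,p):
    q=np.linalg.inv(W)@np.append(p,1); return np.array([K[2]+K[0]*q[0]/-q[2],K[3]-K[1]*q[1]/-q[2]])
def tri(r1,r2):
    A=[];b=[]
    for o,d in (r1,r2):
        P=np.eye(3)-np.outer(d,d);A.append(P);b.append(P@o)
    p=np.linalg.lstsq(np.vstack(A),np.hstack(b),rcond=None)[0]
    return p,[np.linalg.norm((np.eye(3)-np.outer(d,d))@(p-o)) for o,d in (r1,r2)]
E
python3 - <<'E'
from h import *
import pickle
o=ctrl.get_obs();print(o)
S={}
for n in("scene","top","wrist"):
    c=ctrl.camera(n); print({k:v for k,v in c.items() if k!="image"})
    im,K,W=snap(n,n+"0.png"); S[n]=(im,K,W)
pickle.dump(S,open("s0.pkl","wb"))
E
```

```text
{'time_s': 0.0, 'qpos': array([-1.24760205e+00,  3.00501880e-01,  1.52159052e+00,  1.36247643e-05,
        1.32071162e+00, -6.65755526e-02]), 'joint_vel': array([ 4.21334916e-04, -1.80939580e-03, -1.04762028e-03,  8.30216008e-04,
        8.29038852e-04,  6.87918169e-05]), 'tau': array([ 2.45981873e-04, -5.31799686e+01, -3.52739668e+01,  7.08237151e-02,
        2.44207936e-02, -1.11051977e-04]), 'ee_pos': array([ 0.2089876 , -0.50871528,  0.40406531]), 'eef_rot': array([-3.14038485e+00, -9.37554243e-05,  3.89766389e-01]), 'force': array([ 0.28819299, -1.0328019 ,  0.19934   ]), 'moment': array([ 0.00628167, -0.02947894, -0.00237025]), 'grip_force': 0.0, 'grip_width': 0.09376050246345839}
{'fx': 461.40786462574323, 'fy': 461.40786462574323, 'cx': 253.08866379030925, 'cy': 191.58571057695562, 'camera_from_world': array([[ 0.7899943 ,  0.61292057,  0.01540682, -0.32910271],
       [-0.37308891,  0.46063046,  0.80537212,  0.08012838],
       [ 0.48653229, -0.6419875 ,  0.5925693 , -1.57133858],
       [ 0.        ,  0.        ,  0.        ,  1.        ]])}
{'fx': 365.99669978681703, 'fy': 365.99669978681703, 'cx': 255.25340841763608, 'cy': 190.12128308976872, 'camera_from_world': array([[-0.0166578 , -0.99985458, -0.00365153, -0.01026141],
       [ 0.99212813, -0.01698219,  0.12407006, -0.44073616],
       [-0.12411403, -0.00155605,  0.99226674, -1.23487202],
       [ 0.        ,  0.        ,  0.        ,  1.        ]])}
{'fx': 265.00564144137195, 'fy': 265.00564144137195, 'cx': 259.9549899182966, 'cy': 187.55756145144065, 'hand_eye': array([[-2.95577519e-04,  9.68538092e-01,  2.48865178e-01,
         7.20636838e-02],
       [ 9.99999486e-01,  5.27602273e-04, -8.65631480e-04,
        -6.77878861e-04],
       [-9.69698896e-04,  2.48864794e-01, -9.68537750e-01,
         2.02745146e-02],
       [ 0.00000000e+00,  0.00000000e+00,  0.00000000e+00,
         1.00000000e+00]])}
```

View pics/scene0.png

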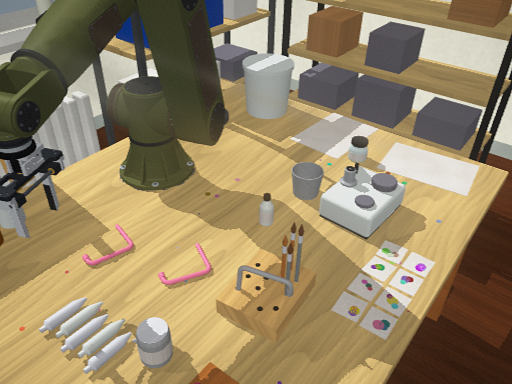

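View pics/top0.png

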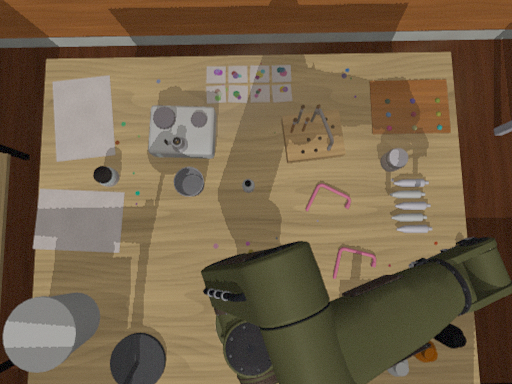

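Run:
```python
from h import *
a=cv2.imread("pics/scene0.png")[205:345,205:330];b=cv2.imread("pics/top0.png")[90:170,270:350]
c=cv2.imread("pics/scene0.png")[125:240,270:410]
f=lambda i,s:cv2.resize(i,None,fx=s,fy=s,interpolation=cv2.INTER_CUBIC)
o=np.zeros((600,800,3),np.uint8)
a=f(a,3);o[:a.shape[0],:375]=a;b=f(b,4);o[:320,400:720]=b;c=f(c,2.4);o[320:320+276,400:736]=c
cv2.imwrite("pics/z.png",o)
```

```text
(no output)
```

View pics/z.png

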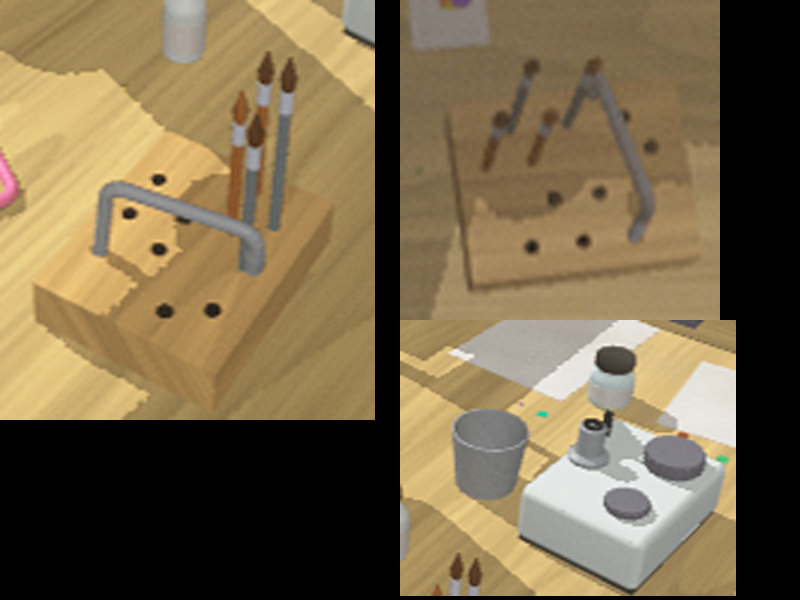

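```bash
python3 - <<'E'
from h import *
import pickle
S=pickle.load(open("s0.pkl","rb"))
f=lambda n,u,v:ray(*S[n][1:],u,v)
print("left bend",tri(f("scene",241.5,267.5),f("top",432.5-100,140)))
print("right bend",tri(f("scene",291,282),f("top",318.5,108)))
print("left foot",tri(f("scene",238.5,287),f("top",329.5,149)))
t=lambda u,v,z:onz(*S["top"][1:],u,v,z); s=lambda u,v,z:onz(*S["scene"][1:],u,v,z)
print("foot z45 scene/top",s(238.5,288,.045),t(329.5,149.5,.045))
print("right foot z .083",s(289,294,.083), 'z.045',s(289,294,.045))
# rack corners (scene crop/3)
for u,v in((35,285),(212,375),(333,212),(165,138)): print("corner",s(205+u/3,205+v/3,.045))
print("mouth",tri(f("scene",270+193/2.4,125+105/2.4),f("top",177,141)), s(270+193/2.4,125+105/2.4,.13))
print("pot",s(270+90/2.4,125+108/2.4,.085),t(189,176,.085))
E
python3 -c "
import cv2
a=cv2.imread('pics/top0.png')[90:205,145:275];cv2.imwrite('pics/z2.png',cv2.resize(a,None,fx=5,fy=5,interpolation=2))"
```

```text
left bend (array([ 0.59038627, -0.27140152,  0.11649736]), [np.float64(0.0011148548623161477), np.float64(0.001114854862316318)])
right bend (array([ 0.70036819, -0.23193529,  0.11037325]), [np.float64(0.00022571283198605387), np.float64(0.00022571283198603934)])
left foot (array([ 0.57940045, -0.27327328,  0.04582138]), [np.float64(0.003810108514674139), np.float64(0.0038101085146739952)])
foot z45 scene/top [ 0.58364389 -0.27245997  0.045     ] [ 0.57496688 -0.27588259  0.045     ]
right foot z .083 [ 0.70391913 -0.24238908  0.083     ] z.045 [ 0.68703243 -0.21340301  0.045     ]
corner [ 0.56745314 -0.3315469   0.045     ]
corner [ 0.72115621 -0.31449961  0.045     ]
corner [ 0.70585087 -0.12452145  0.045     ]
corner [ 0.547667   -0.14105364  0.045     ]
mouth (array([0.5939411 , 0.2335438 , 0.12514356]), [np.float64(0.001310823510446481), np.float64(0.00131082351044725)]) [0.59767413 0.2278671  0.13      ]
pot [0.47005397 0.20260815 0.085     ] [0.48412916 0.20059743 0.085     ]
```

View pics/z2.png

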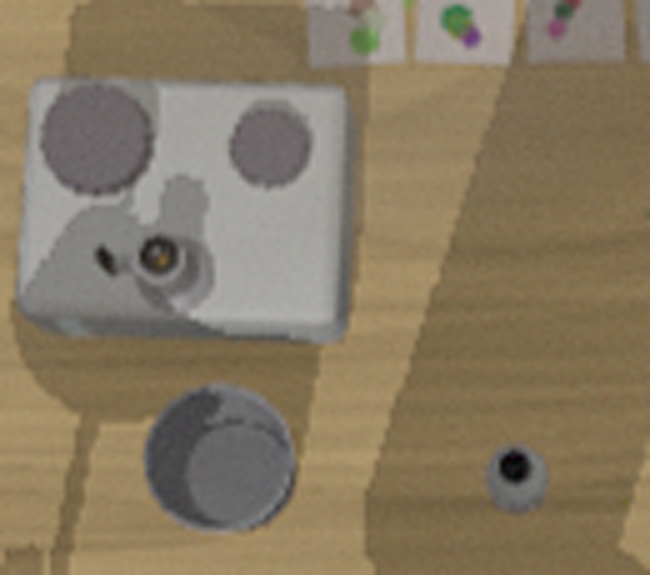

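Emit:
servo_tool(
  motion=[
    [0,4,2.5,4,0],
    [0,9,5.5,4,0],
    [0,14,8.5,4,0],
    [0,19,12,4,0],
    [0,24,15,4,0],
    [0,29,18,4,0],
    [0,33,21,4,0],
    [0,36,22.5,4,0],
    [0,37.8,23.7,4,-2],
    [0,37.8,23.7,4,-2],
    [0,37.8,23.7,4,-2],
    [0,37.8,23.7,4,-2],
  ],
)

```text
time_s: 1.8
ee_pos: [0.5863, -0.2724, 0.4449]
eef_rot: [3.141, -0.0, 0.354]
force: [0.1, 0.4, 1.1]
grip_width: 0.0939
grip_force: 0.0
```

Run:
```python
from h import *
import pickle
S={n:snap(n,n+"1.png") for n in("wrist","scene","top")}
pickle.dump(S,open("s1.pkl","wb")); o=ctrl.get_obs();print(o["time_s"],o["ee_pos"],o["eef_rot"],o["force"])
a=cv2.imread("pics/wrist1.png");o=np.zeros((600,800,3),np.uint8)
o[:384,:512]=a
cv2.imwrite("pics/z3.png",cv2.resize(a,(800,600),interpolation=2))
```

```text
1.95 [ 0.58658149 -0.27214119  0.44488017] [ 3.14137518e+00 -1.74449126e-04  3.54351806e-01] [ 0.51851727 -0.26503687 -0.02049502]
```

View pics/z3.png

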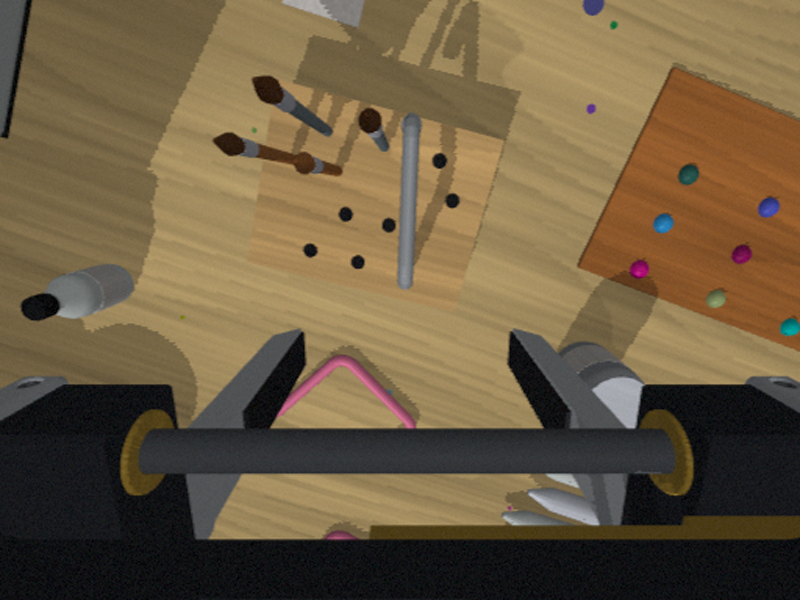

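Run:
```python
from h import *
import pickle
S=pickle.load(open("s1.pkl","rb"));im,K,W=S["wrist"]
h=cv2.cvtColor(im,cv2.COLOR_RGB2HSV).astype(int)
for r in (85,100,120,140,160,175):
    row=h[r,245:280]; m=np.where((row[:,1]<45)&(row[:,2]>90))[0]+245
    print(r,m.min() if len(m) else None,m.max() if len(m) else None, row[:,1].tolist() if r==120 else '')
w=lambda u,v,z:onz(K,W,u*.64,v*.64,z).round(4)
for z in(.112,.12): print("stem end outer edge",w(405,290,z),"far outer",w(412,113,z), "mid",w(405,280,z))
hole=w(0,0,0)
for a,b in(((330,130),(268,85)),((340,172),(228,143)),((340,172),(305,163)),((387,150),(370,120))):print("brush",w(*a,.045),w(*b,.2))
for u,v in((310,250),(358,262)):print("hole",w(u,v,.045))
```

```text
85 258 267 
100 258 266 
120 257 266 [120, 123, 117, 119, 122, 124, 121, 122, 122, 124, 124, 75, 9, 15, 18, 17, 11, 16, 14, 17, 10, 16, 97, 121, 123, 125, 120, 119, 121, 123, 120, 123, 124, 119, 122]
140 256 265 
160 255 264 
175 255 263 
stem end outer edge [ 0.5805 -0.2732  0.112 ] far outer [ 0.7022 -0.2336  0.112 ] mid [ 0.588  -0.2705  0.112 ]
stem end outer edge [ 0.5824 -0.2725  0.12  ] far outer [ 0.7009 -0.2339  0.12  ] mid [ 0.5896 -0.2698  0.12  ]
brush [ 0.6754 -0.1694  0.045 ] [ 0.6758 -0.1658  0.2   ]
brush [ 0.6454 -0.1882  0.045 ] [ 0.6425 -0.1539  0.2   ]
brush [ 0.6454 -0.1882  0.045 ] [ 0.6468 -0.1937  0.2   ]
brush [ 0.677  -0.2208  0.045 ] [ 0.6781 -0.2185  0.2   ]
hole [ 0.5701 -0.1836  0.045 ]
hole [ 0.5748 -0.2287  0.045 ]
```

Emit:
servo_tool(
  motion=[
    [0.3,0,0.1,-3,-2.3],
    [0.4,0,0.1,-7,-2.3],
    [0.4,0,0.1,-11,-2.3],
    [0.4,0,0.1,-14,-2.3],
    [0.4,0,0.1,-15.4,-2.3],
    [0.4,0,0.1,-15.4,-2.3],
    [0.7,0,0.1,-15.4,-2.3],
    [1,0,0.1,-15.4,-2.3],
    [1,0,0.1,-15.4,-2.3],
    [1,0,0.1,-15.4,-2.3],
    [1,0,0.1,-15.4,-2.3],
    [1,0,0.1,-15.4,-2.3],
  ],
  squeeze=40,
)

```text
time_s: 3.45
ee_pos: [0.587, -0.2707, 0.2907]
eef_rot: [3.142, -0.0, 0.315]
force: [0.8, 1.4, 0.8]
grip_width: 0.0115
grip_force: 40.0
```

Emit:
servo_tool(
  motion=[
    [1,0,0,1.5,0],
    [1,0,0,4,0],
    [1,0,0,7,0],
    [1,0,0,10,0],
    [1,0,0,13,0],
    [1,0,0,15.5,0],
    [1,0,0,16.5,0],
    [1,0,0,16.5,0],
    [1,0,0,16.5,0],
  ],
)

```text
time_s: 4.58
ee_pos: [0.587, -0.2708, 0.4545]
eef_rot: [-3.14, 0.001, 0.315]
force: [-0.3, -0.4, -1.1]
grip_width: 0.0111
grip_force: 40.0
```

Emit:
servo_tool(
  motion=[
    [1,0,2,0,8],
    [1,0,4,0,18],
    [1,0,7,0,28],
    [1,0,11,0,38],
    [1,0,15,0,48],
    [1,0,19,0,58],
    [1,0,23,0,68],
    [1,0,27,0,78],
    [1,0,31,0,88],
    [1,0,35,0,98],
    [1,0,38,0,108],
    [1,0,40,0,118],
    [1,0,42,0,128],
    [1,0,43,0,138],
    [1,0,44,0,148],
    [1,0,44,0,158],
    [1,0,44,0,168],
    [1,0,44,0,176],
    [1,0,44,0,176],
    [1,0,44,0,176],
  ],
)

```text
time_s: 7.08
ee_pos: [0.587, 0.1692, 0.4552]
eef_rot: [3.142, -0.001, -2.9]
force: [0.4, 1.0, -0.9]
grip_width: 0.0112
grip_force: 40.0
```

Run:
```python
from h import *
import pickle
S={n:snap(n,n+"2.png") for n in("wrist","scene","top")}
pickle.dump(S,open("s2.pkl","wb")); o=ctrl.get_obs();print(o["time_s"],o["ee_pos"],o["eef_rot"],o["force"],o["qpos"],o["grip_width"])
f=lambda i,s:cv2.resize(i,None,fx=s,fy=s,interpolation=cv2.INTER_CUBIC)
o=np.zeros((600,800,3),np.uint8)
o[:300,:400]=cv2.resize(cv2.imread("pics/wrist2.png"),(400,300))
o[:300,400:]=f(cv2.imread("pics/top2.png")[80:230,120:320],2)
o[300:,:]=f(cv2.imread("pics/scene2.png")[80:230,240:440],2)[:, :].repeat(1,0)[:300,:400] if False else 0
a=f(cv2.imread("pics/scene2.png")[85:235,200:400],2)
o[300:600,:400]=a
cv2.imwrite("pics/z4.png",o)
```

```text
7.225 [0.58701283 0.16927816 0.45549363] [ 3.14158538e+00 -2.16072163e-04 -2.89821905e+00] [-0.2108699  -0.41504875 -0.24403135] [ 2.20810681e-01  4.08068874e-01  1.25880471e+00  2.40664182e-06
  1.47493525e+00 -1.59335948e+00] 0.011346537734295406
```

View pics/z4.png

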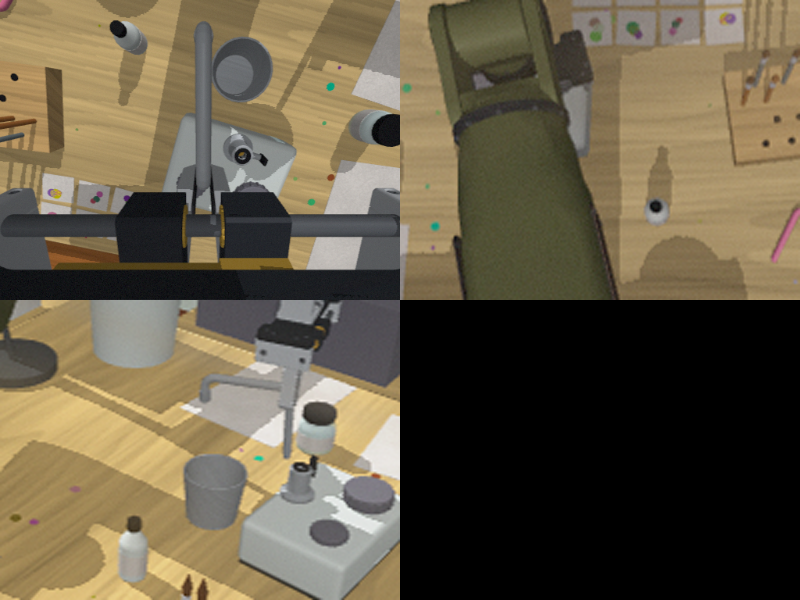

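Run:
```python
from h import *
f=lambda i,s:cv2.resize(i,None,fx=s,fy=s,interpolation=cv2.INTER_CUBIC)
o=np.zeros((600,800,3),np.uint8)
o[:480,:400]=f(cv2.imread("pics/wrist2.png")[165:225,280:330],8)  # 8x
o[:600,400:]=f(cv2.imread("pics/scene2.png")[240:340,320:386.666.__int__()],6)[:600,:400]
cv2.imwrite("pics/z5.png",o)
```

```text
Traceback (most recent call last):
ValueError: could not broadcast input array from shape (600,396,3) into shape (600,400,3)
```

Run:
```python
from h import *
f=lambda i,s:cv2.resize(i,None,fx=s,fy=s,interpolation=cv2.INTER_CUBIC)
o=np.zeros((600,800,3),np.uint8)
o[:480,:400]=f(cv2.imread("pics/wrist2.png")[165:225,280:330],8)
o[:600,400:796]=f(cv2.imread("pics/scene2.png")[240:340,320:386],6)
cv2.imwrite("pics/z5.png",o)
```

```text
(no output)
```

View pics/z5.png

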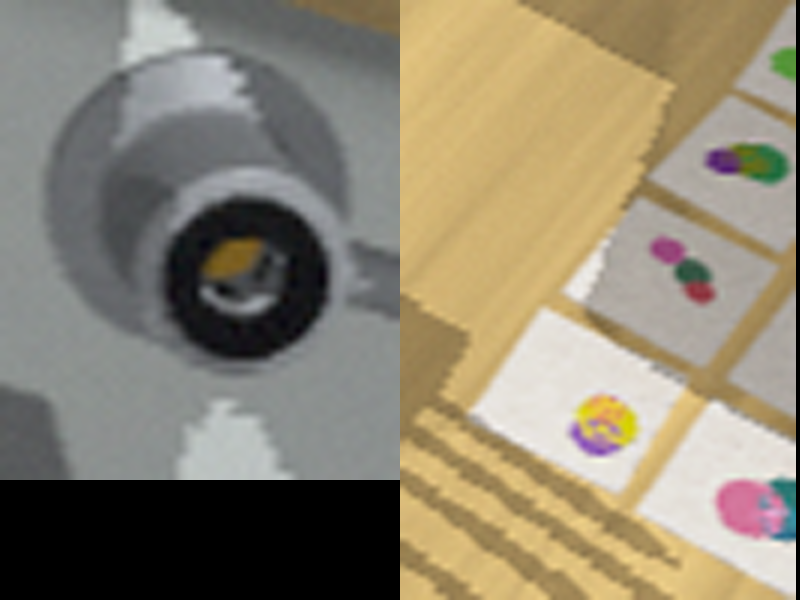

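Run:
```python
from h import *
import pickle
S=pickle.load(open("s2.pkl","rb"));im,K,W=S["wrist"]
o=ctrl.get_obs();T=o["ee_pos"];y=o["eef_rot"][2];X=np.array([np.cos(y),np.sin(y)]);Y=np.array([-X[1],X[0]])
h=cv2.cvtColor(im,cv2.COLOR_RGB2HSV).astype(int)
za=.111+.164+.009-.000 # arm axis height ~ .12+.164
for r in (60,90,120,150,180,200):
    g=cv2.cvtColor(im,cv2.COLOR_RGB2GRAY)[r,235:285].astype(int); d=np.diff(g)
    sat=h[r,235:285,1]; m=np.where(sat<35)[0]
    l,rr=235+d[:25].argmin()+.5,235+25+d[25:].argmax()+.5
    m=m+235
    print(r,m.min() if len(m) else 0,m.max() if len(m) else 0)
for u,v in((258.5,50),(259,100),(259.5,200)):
    p=onz(K,W,u,v,.284)[:2]-T[:2]; print("arm tool",p@X,p@Y)
m=onz(K,W,310.3,199.3,.13);print("mouth wrist",m,(m[:2]-T[:2])@X,(m[:2]-T[:2])@Y)
cx,cy=243*1.28,69*1.28
p=onz(K,W,cx,cy,.085);print("pot wrist",p,np.hypot(*(p-m)[:2]),np.degrees(np.arctan2(*(p-m)[1::-1])))
K2,W2=S["scene"][1:]
print("mouth proj in scene",proj(K2,W2,m),"tip expected",proj(K2,W2,[T[0],T[1],T[2]-.278]))
```

```text
60 250 284
90 250 284
120 250 284
150 235 269
180 235 284
200 235 284
arm tool 0.10732611781383944 8.840674455284975e-05
arm tool 0.08263660229265905 -0.00010102567867356796
arm tool 0.02596399265250449 -0.00023809359273569263
mouth wrist [0.59251664 0.23329444 0.13      ] -0.020768143380178055 -0.060803452568612346
pot wrist [0.46517309 0.20500111 0.085     ] 0.13044880635082226 -167.4734357277466
mouth proj in scene [349.73189423 167.34529632] tip expected [339.38474882 162.22293596]
```

Run:
```python
from h import *
f=lambda i,s:cv2.resize(i,None,fx=s,fy=s,interpolation=cv2.INTER_CUBIC)
cv2.imwrite("pics/z6.png",f(cv2.imread("pics/scene2.png")[110:185,290:390],8))
```

```text
(no output)
```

View pics/z6.png

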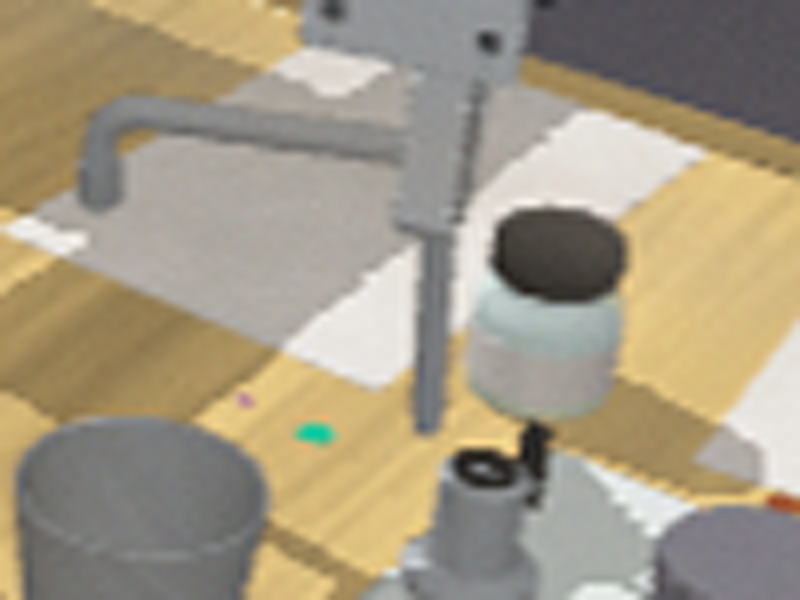

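Run:
```python
from h import *
import pickle
from scipy.optimize import least_squares
S=pickle.load(open("s2.pkl","rb"));K,W=S["scene"][1:];Kw,Ww=S["wrist"][1:]
T=np.array([.5870,.1692,.4553]);y=-2.8982
X=np.array([np.cos(y),np.sin(y),0]);Z=np.array([0,0,1])
def P(p,sx,sz): # spout plane coords -> world ; p=[xtip,ztip,a]
    return T+X*(p[0]+sx*np.cos(p[2])+sz*np.sin(p[2]))+Z*(p[1]-sx*np.sin(p[2])+sz*np.cos(p[2]))
b=np.array([.7,1.0])
obs=[((0,0),(343.3,163.7)),((0,.07),(344.4,142)),((.12,.07),(302.8,135.8))]
print("no lean cols:",[proj(K,W,P([0,-.278,0],*s)) for s,_ in obs])
for bb in (b,b*0):
    r=least_squares(lambda p:np.concatenate([ (proj(K,W,P(p,*s))+bb-np.array(q))*([1,1] if i!=1 else [1,0]) for i,(s,q) in enumerate(obs)]),[0,-.278,0])
    print(r.x,r.fun.round(2))
```

```text
no lean cols: [array([339.35817137, 162.29153021]), array([342.62470398, 140.47160506]), array([300.59915196, 131.17489644])]
[-0.00970331 -0.27722439  0.08864158] [ 0.18  0.16  0.22 -0.   -0.43 -0.13]
[-0.0120193  -0.27986783  0.08874659] [ 0.17  0.15  0.22 -0.   -0.42 -0.12]
```

Emit:
servo_tool(
  motion=[
    [1,-0.1,1.5,0,0],
    [1,-0.2,3.5,0,0],
    [1,-0.4,5.2,0,0],
    [1,-0.4,6.2,0,0],
    [1,-0.4,6.2,-1.5,0],
    [1,-0.4,6.2,-3,0],
    [1,-0.4,6.2,-3.6,0],
    [1,-0.4,6.2,-3.6,0],
    [1,-0.4,6.2,-3.6,0],
  ],
  squeeze=60,
)

```text
time_s: 8.35
ee_pos: [0.5831, 0.2311, 0.4202]
eef_rot: [3.142, 0.001, -2.897]
force: [-0.1, 0.3, -1.0]
grip_width: 0.0111
grip_force: 60.0
```

Run:
```python
from h import *
import pickle
S={n:snap(n,n+"3.png") for n in("wrist","scene")}
pickle.dump(S,open("s3.pkl","wb")); o=ctrl.get_obs();print(o["time_s"],o["ee_pos"],o["eef_rot"],o["force"])
f=lambda i,s:cv2.resize(i,None,fx=s,fy=s,interpolation=cv2.INTER_CUBIC)
o=np.zeros((600,800,3),np.uint8)
o[:600,:400]=f(cv2.imread("pics/scene3.png")[115:190,325:375],8)
o[:600,400:]=f(cv2.imread("pics/wrist3.png")[150:300,210:310],4)
cv2.imwrite("pics/z7.png",o)
```

```text
8.45 [0.58301561 0.23117309 0.42015279] [ 3.14156360e+00  8.10583262e-04 -2.89678493e+00] [ 0.12088043 -0.55821304 -1.26773687]
```

View pics/z7.png

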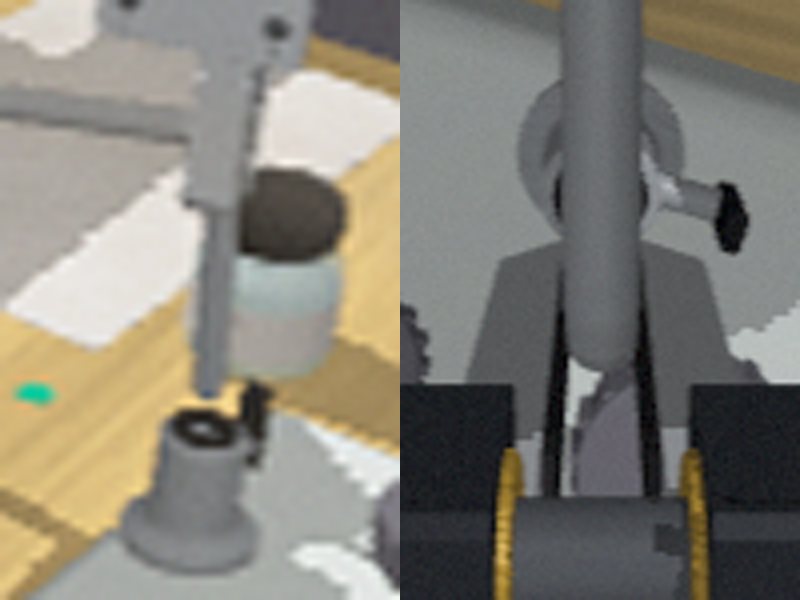

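Run:
```python
from h import *
import pickle
S=pickle.load(open("s3.pkl","rb"));im,K,W=S["scene"]
g=cv2.cvtColor(im,cv2.COLOR_RGB2GRAY).astype(int)
for r in range(145,178): print(r,g[r,343:358].tolist())
print(proj(K,W,[.5925,.2333,.13]),proj(K,W,[.5925,.2333,.143]),proj(K,W,[.5925-.0097,.2333-.0024,.143]))
```

```text
145 [224, 226, 225, 227, 228, 231, 213, 140, 116, 125, 130, 100, 41, 49, 52]
146 [227, 226, 227, 226, 226, 228, 204, 137, 114, 125, 129, 109, 53, 39, 45]
147 [227, 227, 226, 225, 225, 229, 199, 130, 119, 123, 127, 149, 177, 160, 116]
148 [227, 226, 227, 225, 228, 226, 187, 112, 116, 122, 124, 161, 190, 181, 172]
149 [227, 227, 227, 229, 230, 218, 162, 111, 120, 123, 123, 158, 191, 190, 187]
150 [226, 225, 228, 230, 216, 192, 166, 114, 122, 121, 129, 162, 185, 182, 182]
151 [227, 227, 228, 221, 196, 180, 154, 115, 119, 121, 127, 152, 175, 175, 175]
152 [227, 230, 222, 197, 177, 180, 154, 116, 120, 123, 130, 155, 163, 165, 168]
153 [221, 189, 175, 175, 175, 178, 150, 108, 124, 122, 129, 157, 166, 165, 167]
154 [198, 177, 174, 169, 173, 179, 150, 110, 123, 123, 128, 148, 163, 166, 164]
155 [181, 174, 171, 174, 182, 183, 151, 112, 122, 123, 127, 148, 158, 162, 165]
156 [174, 172, 171, 186, 188, 172, 133, 111, 124, 120, 135, 159, 160, 163, 166]
157 [171, 178, 186, 189, 185, 168, 124, 113, 122, 120, 135, 163, 162, 163, 161]
158 [180, 185, 189, 187, 184, 164, 120, 112, 122, 119, 136, 161, 1
[... 855 characters left out ...]
170, 108, 129, 121, 81, 47, 38, 42, 39, 52, 101, 135, 105, 95]
171 [191, 147, 99, 114, 127, 137, 133, 133, 134, 132, 131, 133, 125, 96, 89]
172 [192, 150, 100, 114, 118, 127, 129, 135, 134, 131, 124, 118, 97, 48, 108]
173 [185, 130, 104, 117, 119, 120, 124, 126, 126, 124, 119, 114, 119, 111, 128]
174 [180, 110, 105, 117, 119, 121, 128, 125, 125, 126, 123, 118, 145, 175, 170]
175 [182, 112, 109, 119, 116, 123, 125, 127, 126, 120, 119, 120, 143, 174, 170]
176 [139, 98, 109, 118, 119, 125, 124, 126, 127, 123, 118, 121, 150, 172, 170]
177 [102, 104, 110, 118, 124, 124, 122, 123, 129, 122, 119, 132, 164, 172, 170]
[349.7277495  167.34252094] [350.34851976 163.62054459] [347.00087099 162.82808754]
```

Emit:
servo_tool(
  motion=[
    [1,0,0,-0.4,0],
    [1,0,0,-0.8,0],
    [1,0,0,-1.1,0],
    [1,0,0,-1.3,0],
    [1,0,0,-1.4,0],
    [1,0,0,-1.5,0],
    [1,0,0,-1.5,0],
  ],
)

```text
time_s: 9.32
ee_pos: [0.583, 0.2312, 0.4047]
eef_rot: [-3.142, 0.0, -2.897]
force: [-0.1, -0.4, -0.7]
grip_width: 0.0113
grip_force: 60.0
```

Emit:
servo_tool(
  motion=[
    [1,0,0,-0.1,0],
    [1,0,0,-0.2,0],
    [1,0,0,-0.2,0],
  ],
)

```text
time_s: 9.7
ee_pos: [0.583, 0.2313, 0.4028]
eef_rot: [-3.142, 0.0, -2.897]
force: [1.0, -0.5, 0.6]
grip_width: 0.0109
grip_force: 60.0
```

Emit:
servo_tool(
  motion=[
    [1,0,0,-0.1,0],
    [1,0,0,-0.2,0],
    [1,0,0,-0.2,0],
  ],
)

```text
time_s: 10.07
ee_pos: [0.5831, 0.2312, 0.4006]
eef_rot: [-3.142, 0.0, -2.897]
force: [2.4, 0.3, -0.0]
grip_width: 0.0113
grip_force: 59.9
```

Emit:
servo_tool(
  motion=[
    [1,0.1,0,0,0],
    [1,0.2,0.05,0,0],
    [1,0.3,0.07,0,0],
    [1,0.4,0.1,0,0],
    [1,0.4,0.1,0,0],
  ],
)

```text
time_s: 10.7
ee_pos: [0.5869, 0.2323, 0.4004]
eef_rot: [-3.142, -0.001, -2.897]
force: [-3.7, -0.6, -0.1]
grip_width: 0.0108
grip_force: 60.1
```

Emit:
servo_tool(
  motion=[
    [1,0.1,0.02,0,0],
    [1,0.2,0.05,0,0],
    [1,0.3,0.07,0,0],
    [1,0.4,0.1,0,0],
    [1,0.4,0.1,0,0],
  ],
)

```text
time_s: 11.32
ee_pos: [0.5909, 0.2333, 0.4007]
eef_rot: [-3.142, -0.001, -2.897]
force: [-5.1, -1.3, 1.7]
grip_width: 0.0107
grip_force: 60.0
```

Run:
```python
from h import *
import pickle
im,K,W=snap("scene","scene4.png"); o=ctrl.get_obs();print(o["time_s"],o["ee_pos"],o["force"],o["moment"])
g=cv2.cvtColor(im,cv2.COLOR_RGB2GRAY).astype(int)
for r in range(146,172,2): print(r,g[r,343:362].tolist())
T=o["ee_pos"]
for z in(.13,.14,.15,.16,.17): print(z,proj(K,W,[.5925,.2333,z]))
f=lambda i,s:cv2.resize(i,None,fx=s,fy=s,interpolation=cv2.INTER_CUBIC)
cv2.imwrite("pics/z8.png",f(im[115:190,290:380,::-1],8))
```

```text
11.375 [0.59090822 0.23325021 0.40071659] [-5.04233588 -1.38480827  1.19036751] [-0.23545076  1.18928158  0.00228379]
146 [227, 227, 227, 226, 228, 210, 149, 128, 148, 156, 153, 153, 146, 110, 57, 44, 50, 50, 52]
148 [228, 227, 228, 225, 226, 223, 204, 189, 168, 110, 116, 114, 120, 153, 175, 171, 171, 170, 171]
150 [228, 226, 227, 229, 216, 191, 184, 164, 132, 112, 122, 118, 148, 185, 184, 183, 182, 182, 178]
152 [227, 230, 222, 196, 176, 175, 176, 156, 122, 116, 123, 124, 140, 169, 169, 169, 171, 168, 168]
154 [197, 177, 175, 169, 170, 176, 173, 148, 114, 119, 122, 123, 149, 167, 163, 164, 164, 162, 160]
156 [177, 170, 174, 183, 188, 180, 173, 149, 113, 121, 122, 125, 151, 162, 166, 160, 162, 161, 157]
158 [180, 187, 187, 186, 186, 172, 148, 130, 115, 123, 127, 144, 160, 164, 164, 160, 163, 157, 155]
160 [186, 184, 182, 183, 194, 203, 171, 115, 120, 123, 117, 138, 161, 161, 162, 161, 161, 158, 155]
162 [181, 188, 196, 196, 192, 190, 171, 120, 122, 122, 123, 139, 129, 102, 136, 156, 152, 143, 143]
164 [198, 196, 192, 190, 192, 188, 147, 108, 119, 118, 169, 179, 63, 39, 41, 61, 116, 148, 147]
166 [189, 190, 199, 174, 96, 64, 88, 115, 121, 131, 181, 178, 39, 43, 40, 90, 154, 175, 181]
168 [192, 181, 130, 75, 37, 64, 102, 125, 125, 101, 49, 59, 65, 41, 46, 123, 176, 169, 171]
170 [201, 170, 105, 132, 121, 82, 46, 38, 40, 36, 52, 102, 134, 104, 97, 151, 175, 170, 172]
0.13 [349.7277495  167.34252094]
0.14 [350.20463623 164.48323267]
0.15 [350.68572827 161.59873042]
0.16 [351.1710815  158.68867922]
0.17 [351.66075278 155.75273809]
```

View pics/z8.png

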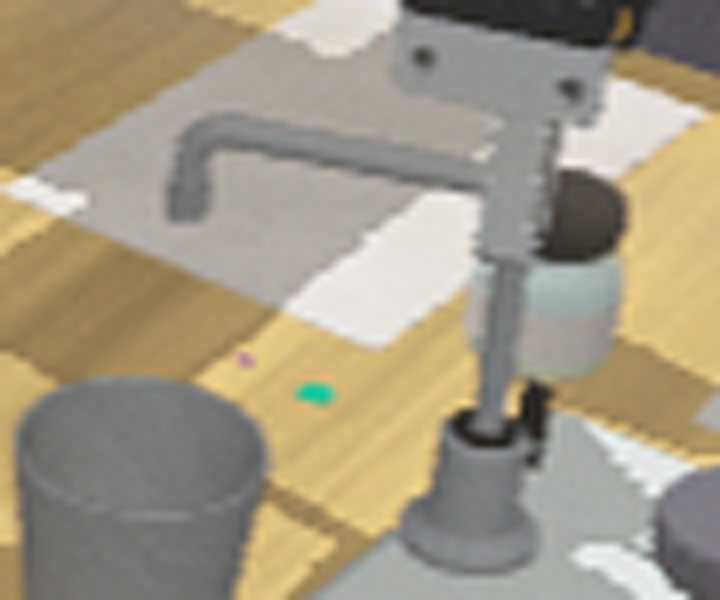

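Emit:
servo_tool(
  motion=[
    [1,-0.05,0,-0.1,0],
    [1,-0.05,0,-0.2,0],
    [1,-0.05,0,-0.3,0],
    [1,-0.05,0,-0.4,0],
    [1,-0.05,0,-0.5,0],
    [1,-0.05,0,-0.5,0],
  ],
)

```text
time_s: 12.12
ee_pos: [0.5905, 0.2332, 0.3959]
eef_rot: [-3.141, 0.0, -2.897]
force: [-4.5, -2.3, 4.3]
grip_width: 0.0111
grip_force: 60.0
```

Emit:
servo_tool(
  motion=[
    [1,0,0,-0.1,0],
    [1,0,0,-0.2,0],
    [1,0,0,-0.3,0],
    [1,0,0,-0.4,0],
    [1,0,0,-0.5,0],
    [1,0,0,-0.5,0],
  ],
)

```text
time_s: 12.88
ee_pos: [0.5905, 0.2332, 0.391]
eef_rot: [-3.142, 0.0, -2.897]
force: [-5.4, -2.0, 4.1]
grip_width: 0.0109
grip_force: 60.0
```

Emit:
servo_tool(
  motion=[
    [1,-0.1,-0.03,-0.1,0],
    [1,-0.1,-0.03,-0.2,0],
    [1,-0.1,-0.03,-0.3,0],
    [1,-0.1,-0.03,-0.3,0],
  ],
)

```text
time_s: 13.38
ee_pos: [0.5896, 0.233, 0.3875]
eef_rot: [-3.142, 0.0, -2.897]
force: [-2.6, -1.1, 2.0]
grip_width: 0.0109
grip_force: 60.0
```

Run:
```python
from h import *
im,K,W=snap("scene","scene5.png"); o=ctrl.get_obs();print(o["ee_pos"],o["force"])
g=cv2.cvtColor(im,cv2.COLOR_RGB2GRAY).astype(int)
for r in range(146,170,2): print(r,g[r,343:362].tolist())
im,K,W=snap("wrist","wrist5.png")
h=cv2.cvtColor(im,cv2.COLOR_RGB2HSV)
for r in range(10,60,4): print(r,h[r,240:282,1].tolist())
```

```text
[0.58957396 0.23295429 0.38740573] [-1.91309633 -1.67063145  2.40189001]
146 [227, 228, 227, 226, 228, 221, 180, 150, 151, 151, 153, 162, 153, 104, 87, 42, 47, 48, 51]
148 [229, 227, 228, 227, 219, 180, 149, 152, 152, 152, 155, 149, 130, 134, 168, 171, 173, 170, 174]
150 [228, 227, 228, 231, 209, 142, 129, 143, 147, 151, 154, 148, 139, 154, 185, 184, 181, 182, 182]
152 [228, 228, 223, 195, 178, 177, 175, 148, 107, 119, 116, 124, 149, 169, 170, 171, 169, 171, 168]
154 [198, 177, 174, 168, 172, 177, 166, 131, 115, 123, 120, 135, 163, 167, 163, 165, 165, 165, 163]
156 [176, 169, 176, 186, 189, 183, 158, 117, 119, 125, 123, 140, 163, 164, 164, 160, 160, 161, 157]
158 [182, 189, 188, 188, 184, 174, 137, 113, 121, 123, 122, 142, 162, 165, 164, 159, 162, 158, 157]
160 [185, 186, 184, 183, 194, 202, 171, 108, 121, 122, 127, 149, 162, 163, 161, 162, 159, 157, 158]
162 [183, 188, 196, 199, 192, 181, 144, 111, 122, 120, 129, 145, 125, 102, 136, 157, 150, 144, 142]
164 [197, 197, 190, 191, 195, 181, 132, 118, 125, 127, 177, 180, 65, 39, 43, 57, 114, 150, 142]
166 [189, 191, 195, 175, 98, 72, 97,
[... 1602 characters left out ...]
0, 19, 13, 20, 13, 14, 7, 14, 17]
46 [8, 15, 19, 11, 7, 12, 22, 13, 17, 13, 8, 12, 19, 12, 14, 14, 9, 12, 5, 9, 14, 16, 12, 17, 10, 8, 11, 8, 12, 13, 21, 10, 10, 13, 13, 23, 20, 10, 3, 20, 10, 7]
50 [11, 11, 12, 11, 13, 17, 12, 15, 11, 11, 15, 12, 14, 14, 16, 16, 14, 11, 11, 9, 14, 14, 10, 12, 13, 15, 16, 14, 12, 13, 13, 11, 11, 12, 18, 11, 9, 13, 13, 13, 13, 4]
54 [19, 13, 13, 19, 17, 15, 15, 19, 16, 14, 13, 14, 14, 10, 14, 14, 11, 11, 11, 13, 13, 14, 9, 12, 15, 15, 16, 16, 15, 16, 13, 13, 11, 13, 15, 11, 15, 17, 19, 15, 13, 18]
58 [15, 15, 13, 13, 9, 13, 13, 9, 14, 11, 15, 17, 9, 18, 14, 12, 7, 13, 11, 15, 13, 16, 9, 10, 13, 10, 18, 22, 18, 13, 12, 8, 17, 10, 10, 11, 17, 18, 17, 8, 11, 15]
```

Emit:
servo_tool(
  motion=[
    [1,-0.03,0,-0.1,0],
    [1,-0.05,0,-0.2,0],
    [1,-0.05,0,-0.2,0],
  ],
)

```text
time_s: 13.85
ee_pos: [0.589, 0.2329, 0.3867]
eef_rot: [-3.142, 0.002, -2.897]
force: [-2.3, -2.1, 9.0]
grip_width: 0.011
grip_force: 60.0
```

Run:
```python
from h import *
a=cv2.imread("pics/scene4.png"); im,K,W=snap("scene","scene6.png"); b=im[:,:,::-1].copy()
for n,(x0,x1,y0,y1) in {"nozzle":(309,320,128,143),"finger":(338,366,115,132)}.items():
    t=cv2.resize(a[y0:y1,x0:x1],None,fx=4,fy=4,interpolation=2); s=cv2.resize(b[y0-6:y1+14,x0-10:x1+10],None,fx=4,fy=4,interpolation=2)
    m=cv2.matchTemplate(s,t,cv2.TM_CCOEFF_NORMED);_,v,_,l=cv2.minMaxLoc(m);print(n,v,l[0]/4-10,l[1]/4-6)
for z in (0,-.0152): print(proj(K,W,[.59-.116,.2333-.029,.193+z]),proj(K,W,[.59,.2333,.3+z]))
o=ctrl.get_obs();print(o["ee_pos"],o["force"])
```

```text
nozzle 0.9632408022880554 -0.75 4.25
finger 0.952574610710144 -1.5 4.5
[312.07611127 139.64079354] [357.61987389 114.79418882]
[311.60823916 144.11658636] [356.7903668  119.80492103]
[0.58903986 0.23291329 0.38666959] [-1.97380524 -1.66089936  8.78293448]
```

Emit:
servo_tool(
  motion=[
    [1,0,0,-0.05,0],
    [1,0,0,-0.1,0],
    [1,0,0,-0.1,0],
  ],
)

```text
time_s: 14.28
ee_pos: [0.589, 0.2329, 0.3864]
eef_rot: [-3.142, 0.003, -2.897]
force: [-3.5, -2.8, 13.1]
grip_width: 0.0113
grip_force: 60.0
```

Emit:
servo_tool(
  motion=[
    [1,0,0,-0.05,0],
    [1,0,0,-0.1,0],
    [1,0,0,-0.1,0],
  ],
)

```text
time_s: 14.65
ee_pos: [0.589, 0.2329, 0.3852]
eef_rot: [-3.142, 0.002, -2.897]
force: [-3.1, -1.6, 13.8]
grip_width: 0.0112
grip_force: 60.0
```

Emit:
servo_tool(
  motion=[
    [1,0,0,-0.05,0],
    [1,0,0,-0.1,0],
    [1,0,0,-0.15,0],
    [1,0,0,-0.15,0],
  ],
)

```text
time_s: 15.15
ee_pos: [0.589, 0.2329, 0.3846]
eef_rot: [3.142, 0.004, -2.897]
force: [-4.3, -2.3, 18.1]
grip_width: 0.0112
grip_force: 60.0
```

Emit:
servo_tool(
  motion=[
    [1,0,0,-0.05,0],
    [1,0,0,-0.1,0],
    [1,0,0,-0.1,0],
  ],
)

```text
time_s: 15.52
ee_pos: [0.589, 0.2329, 0.3845]
eef_rot: [3.141, 0.005, -2.897]
force: [-4.8, -2.8, 23.4]
grip_width: 0.0111
grip_force: 60.0
```

Emit:
servo_tool(
  motion=[
    [1,0,0,-0.05,0],
    [1,0,0,-0.1,0],
    [1,0,0,-0.1,0],
  ],
)

```text
time_s: 15.9
ee_pos: [0.589, 0.2329, 0.3844]
eef_rot: [3.141, 0.007, -2.897]
force: [-5.8, -2.4, 29.2]
grip_width: 0.0107
grip_force: 60.0
```

Emit:
servo_tool(
  motion=[
    [1,-0.05,-0.02,0.1,0],
    [1,-0.1,-0.04,0.2,0],
    [1,-0.1,-0.04,0.2,0],
    [1,-0.1,-0.04,0.2,0],
  ],
)

```text
time_s: 16.4
ee_pos: [0.5882, 0.2326, 0.3845]
eef_rot: [3.141, 0.005, -2.897]
force: [-1.4, -1.1, 16.9]
grip_width: 0.0109
grip_force: 60.0
```

Run:
```python
from h import *
o=ctrl.get_obs();print(o["ee_pos"],o["force"],o["moment"])
im,K,W=snap("scene","scene7.png");g=cv2.cvtColor(im,cv2.COLOR_RGB2GRAY).astype(int)
for r in range(152,172,2): print(r,g[r,343:362].tolist())
print()
for r in range(124,152,1): print(r,g[r,303:325].tolist())
X=np.array([-.9706,-.2408,0]);m=np.array([.5925,.2333,.13]);b=np.array([350,168.2])-proj(K,W,m)
for d in(.018,.021,.0235,.026): print(d,proj(K,W,m+.12*X+[0,0,.07-d])+b,proj(K,W,m+.12*X+[0,0,.113-d])+b)
```

```text
[0.58815701 0.2326114  0.38453584] [-1.36950777 -1.09506264 16.85523782] [-0.19869673  0.05754388 -0.00584682]
152 [228, 229, 222, 195, 170, 151, 135, 120, 114, 118, 126, 139, 157, 168, 169, 168, 169, 171, 170]
154 [198, 178, 174, 169, 174, 179, 157, 119, 115, 122, 122, 141, 163, 167, 166, 166, 165, 164, 162]
156 [178, 170, 176, 185, 188, 181, 157, 112, 120, 124, 120, 137, 161, 162, 164, 160, 161, 159, 156]
158 [180, 187, 189, 187, 184, 174, 135, 106, 122, 123, 128, 154, 163, 164, 162, 160, 159, 160, 158]
160 [184, 187, 183, 184, 196, 188, 145, 111, 123, 123, 134, 156, 161, 164, 165, 159, 159, 159, 154]
162 [183, 187, 196, 199, 196, 181, 146, 116, 122, 129, 137, 142, 127, 105, 135, 155, 146, 144, 144]
164 [196, 196, 190, 192, 195, 175, 118, 119, 123, 124, 175, 177, 61, 44, 43, 59, 115, 147, 144]
166 [188, 190, 198, 175, 100, 71, 99, 122, 124, 129, 181, 179, 41, 45, 38, 93, 151, 173, 183]
168 [195, 180, 129, 77, 38, 75, 118, 129, 129, 102, 41, 56, 68, 39, 46, 123, 175, 174, 171]
170 [201, 171, 107, 131, 120, 83, 46, 39, 37, 41, 54, 103, 135, 105, 98, 153, 175, 173, 172]

124 [135, 139
[... 2755 characters left out ...]
, 121, 124, 129, 126, 127, 130, 131, 132, 149, 165, 173, 174, 170, 173, 175, 175, 170, 173, 175, 173, 175]
149 [128, 129, 129, 127, 130, 128, 129, 129, 125, 125, 129, 144, 164, 169, 173, 170, 171, 171, 172, 175, 175, 173]
150 [128, 128, 127, 128, 130, 130, 126, 126, 126, 126, 127, 132, 135, 145, 159, 169, 171, 171, 170, 169, 176, 172]
151 [131, 129, 128, 133, 129, 125, 126, 124, 124, 130, 132, 135, 139, 142, 146, 148, 154, 166, 169, 171, 171, 171]
0.018 [312.61261598 143.95027537] [313.96982113 131.08079026]
0.021 [312.51981828 144.83021507] [313.87345675 131.99455043]
0.0235 [312.44267131 145.56174909] [313.79334828 132.75416643]
0.026 [312.36569145 146.29169857] [313.71341663 133.51210583]
```

Emit:
servo_tool(
  motion=[
    [1,0,0,-0.05,0],
    [1,0,0,-0.1,0],
    [1,0,0,-0.15,0],
    [1,0,0,-0.15,0],
  ],
)

```text
time_s: 16.95
ee_pos: [0.5881, 0.2326, 0.3845]
eef_rot: [3.141, 0.007, -2.897]
force: [-3.6, -1.9, 25.6]
grip_width: 0.0113
grip_force: 60.0
```

Emit:
servo_tool(
  motion=[
    [1,-0.03,0,0.1,0],
    [1,-0.05,0,0.2,0],
    [1,-0.05,0,0.3,0],
    [1,-0.05,0,0.35,0],
    [1,-0.05,0,0.35,0],
  ],
)

```text
time_s: 17.58
ee_pos: [0.5877, 0.2326, 0.3846]
eef_rot: [3.142, 0.002, -2.897]
force: [4.1, -0.6, 5.9]
grip_width: 0.011
grip_force: 59.9
```

Emit:
servo_tool(
  motion=[
    [0.8,0,0,0,0],
    [0.7,0,0,0,0],
    [0.6,0,0,0,0],
    [0.6,0,0,0,0],
    [0.6,0,0,0,0],
  ],
)

```text
time_s: 18.2
ee_pos: [0.5875, 0.2326, 0.3841]
eef_rot: [3.142, -0.0, -2.897]
force: [0.1, 0.6, -0.4]
grip_width: 0.0377
grip_force: 0.0
```

Run:
```python
from h import *
o=ctrl.get_obs();print(o["time_s"],o["ee_pos"],o["force"],o["grip_width"])
im,K,W=snap("scene","scene8.png"); a=cv2.imread("pics/scene7.png");b=im[:,:,::-1].copy()
for n,(x0,x1,y0,y1) in {"nozzle":(306,318,132,148),"arm":(320,338,132,146),"stem":(346,356,156,170)}.items():
    t=cv2.resize(a[y0:y1,x0:x1],None,fx=8,fy=8,interpolation=2); s=cv2.resize(b[y0-6:y1+6,x0-6:x1+6],None,fx=8,fy=8,interpolation=2)
    m=cv2.matchTemplate(s,t,cv2.TM_CCOEFF_NORMED);_,v,_,l=cv2.minMaxLoc(m);print(n,v,l[0]/8-6,l[1]/8-6)
```

```text
18.2 [0.58748385 0.23256764 0.38407264] [ 0.14864817  0.57129346 -0.37221119] 0.03768238651980647
nozzle 0.9845235347747803 -0.125 0.0
arm 0.9899492263793945 -0.125 0.0
stem 0.9921625852584839 0.0 0.0
```

Emit:
servo_tool(
  motion=[
    [0.6,0,0,1,0],
    [0.6,0,0,3,0],
    [0.6,0,0,6,0],
    [0.6,0,0,10,0],
    [0.6,0,0,14,0],
    [0.6,0,0,15,0],
    [0.6,0,0,15,0],
    [0.6,0,0,15,0],
  ],
)

```text
time_s: 19.25
ee_pos: [0.5877, 0.2326, 0.5325]
eef_rot: [-3.141, -0.002, -2.897]
force: [0.5, -0.0, -0.5]
grip_width: 0.0374
grip_force: 0.0
```

Run:
```python
from h import *
o=ctrl.get_obs();print(o["time_s"],o["ee_pos"],o["force"])
im,K,W=snap("scene","scene9.png"); a=cv2.imread("pics/scene7.png");b=im[:,:,::-1].copy()
for n,(x0,x1,y0,y1) in {"nozzle":(306,318,132,148),"arm":(320,338,132,146),"pot":(290,325,160,190)}.items():
    t=cv2.resize(a[y0:y1,x0:x1],None,fx=8,fy=8,interpolation=2); s=cv2.resize(b[y0-6:y1+6,x0-6:x1+6],None,fx=8,fy=8,interpolation=2)
    m=cv2.matchTemplate(s,t,cv2.TM_CCOEFF_NORMED);_,v,_,l=cv2.minMaxLoc(m);print(n,v,l[0]/8-6,l[1]/8-6)
g=cv2.cvtColor(im,cv2.COLOR_RGB2GRAY).astype(int)
for r in range(138,168,2): print(r,g[r,343:362].tolist())
for z in(.13,.15,.17,.19): print(z,proj(K,W,[.5925,.2333,z]))
```

```text
19.25 [0.58770468 0.23262321 0.53250627] [ 0.46959315 -0.0050132  -0.45511998]
nozzle 0.9839586615562439 -0.125 0.0
arm 0.9904152154922485 -0.125 0.0
pot 0.9965863823890686 0.0 0.0
138 [169, 200, 230, 226, 227, 225, 225, 229, 195, 84, 68, 71, 76, 76, 76, 79, 79, 83, 81]
140 [143, 141, 140, 141, 141, 163, 175, 158, 127, 55, 63, 69, 70, 69, 70, 73, 75, 75, 75]
142 [112, 118, 124, 126, 128, 136, 145, 145, 144, 117, 70, 57, 62, 63, 66, 64, 67, 69, 71]
144 [229, 229, 228, 230, 218, 166, 115, 115, 131, 139, 135, 107, 50, 53, 56, 58, 59, 60, 62]
146 [227, 226, 226, 224, 225, 227, 225, 185, 105, 125, 129, 105, 56, 43, 45, 50, 50, 52, 54]
148 [227, 227, 226, 225, 225, 223, 206, 165, 120, 119, 123, 129, 160, 180, 175, 169, 170, 169, 172]
150 [226, 226, 227, 230, 214, 189, 185, 151, 109, 121, 120, 134, 168, 183, 182, 183, 182, 183, 180]
152 [226, 227, 222, 194, 175, 177, 167, 132, 117, 124, 120, 138, 165, 165, 168, 171, 169, 167, 167]
154 [199, 178, 171, 169, 171, 175, 158, 123, 120, 125, 121, 137, 163, 166, 164, 163, 162, 164, 161]
156 [174, 173, 176, 185, 187, 181, 152, 116, 120, 123, 123, 141, 160, 161, 164, 160, 159, 159, 155]
158 [180, 186, 189, 186, 184, 172, 135, 109, 122, 121, 128, 148, 164, 164, 162, 159, 160, 155, 156]
160 [186, 181, 181, 183, 194, 189, 144, 114, 122, 120, 129, 156, 157, 162, 162, 160, 159, 157, 154]
162 [182, 185, 194, 197, 191, 171, 130, 117, 123, 127, 135, 142, 127, 103, 134, 155, 147, 145, 141]
164 [195, 192, 190, 187, 193, 173, 118, 119, 117, 132, 184, 178, 62, 41, 40, 60, 115, 151, 142]
166 [189, 188, 196, 174, 96, 79, 112, 120, 125, 127, 180, 176, 37, 42, 42, 93, 151, 173, 182]
0.13 [349.7277495  167.34252094]
0.15 [350.68572827 161.59873042]
0.17 [351.66075278 155.75273809]
0.19 [352.65328207 149.80179168]
```

```bash
python3 -c "
from station import ctrl
print(ctrl.hand_in())"
```

```text
the job is handed in; nothing more can be done
None
```

The spout is in the tap, released and handed in at 19 s: the stem came to a hard stop about 23–24 mm down, standing within about 0.04 rad of upright, with the nozzle an estimated 11 mm from the middle of the pot. The pot did not move; the highest wrist force was 29 N, which includes the seal's drag. The valve pin can't be seen, so bottoming rests on that stop and depth, and hand-in returned no verdict.

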